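# Hold label tweezers at the setting gauge's 14 mm gap

## Task

Pick the sprung steel tweezers with the green thumb pads up off their rest, bring the red tips just above the yellow setting gauge (about 5 to 20 mm over it, level and not touching it) with one tip at each black line, and squeeze until the gap between the tips matches the marked 14 mm. Hold that gap steady for at least two seconds, and finish still holding it there, so that a colleague can lock the stop screw. Be gentle: never pinch the tips shut, grip only as hard as the spring needs, do not lean the tweezers on the gauge, and leave the other things on the table where they are.

Things in the scene. Friction and masses are not known exactly. Their poses are not given: they have to be found in the camera images.
- tweezers_grip (a point): Steel tweezers, 176 mm long, 95 g, lying flat on the rest. Point midway between the two green thumb pads, half-way up the 12 mm high arms (38 mm over the table at the start). x points to the tips (ends 60 mm ahead), y to the left arm, z up. Hinges 85 mm behind; back block 80 to 116 mm behind. Pads: 30 mm long, 20 mm high, outer faces 44 mm apart when released. They balance near the pads.
- tweezer_left (a joint): Closing angle of the left arm about its hinge, rad: 0 released, 0.122 fully closed, 0.076 at a 14 mm tip gap. A spring resists: about 5 N on each thumb pad to start, 10 N at 14 mm gap. 1 mm less between the pads makes the tip gap 1.7 mm less; at 14 mm gap the pads' outer faces stand about 31 mm apart.
- tweezer_right (a joint): The same for the right arm, which closes equally when both pads are squeezed.
- tip_left (a point): Inner face of the left arm's red tip, at its end, half-way up (6 mm over the tip's underside). Its distance from tip_right is the tip gap: 36 mm when released, 14 mm wanted.
- tip_right (a point): Inner face of the right arm's red tip, at its end, half-way up.
- rest: Fixed tweezers rest: black base plate 190 x 75 x 6 mm (130 mm behind to 60 mm ahead of the origin along x) with grey back post and front bridge, 32 mm high, on which the tweezers lie. Origin on the table under the thumb pads. From 80 mm behind to 35 mm ahead of it only the base plate is below, so fingers can go down to 8 mm over the table there.
- yellow_marks (a point): Fixed yellow setting gauge block, 50 (x) x 90 (y) x 30 mm high. This point is the middle of its top face, midway between the two marked lines. The two black lines run along x, 40 mm long and 3 mm wide, and their inner edges are 14 mm apart (at y = +7 and -7 mm): the gap to set.
- gauge_yellow: The same yellow block; origin under its centre on the table.
- blue_marks (a point): Fixed blue gauge block of the same size with lines 24 mm apart; not used today. Middle of its top face.
- tape_roll: Bystander: orange tape roll lying flat, 76 mm across, 24 mm high; origin under its centre. Leave it alone.
- wooden_stamp: Bystander: dark wooden hand stamp, 40 mm across, 72 mm high; origin under its centre. Leave it alone.
- glue_pot: Bystander: glass glue pot with a red cap, 48 mm across, 70 mm high; origin under its centre. Leave it alone.
- stamp_pad: Bystander: red ink-pad case, 70 x 100 x 18 mm; origin under its centre. Leave it alone.
There are look-alikes about, which are no part of the job. What is shaped like the part that bears tweezers_grip but orange is not meant.

How it is judged:
By the outcome, as a careful person would: the job done as asked, in the order asked, and still so for the second after the job is handed in, while the arm keeps its last pose, push and grip.
It also fails if it takes over 54 s, if anything falls off the work surface, if the arm or the gripper's body presses on something with over 40 N, if the wrist force passes 120 N, or if a joint passes its speed limit or range.

## Robot

A 6-joint arm with a two-finger parallel gripper is mounted at the origin on the work surface. World frame = base frame: x ahead of the robot, y to its left, z up, the work surface at z = 0. Lengths are in m, angles in rad, forces in N, time in s.
With the tool pointing down it reaches from about 0.275 to 0.75 m from the base axis. Payload 10.2 kg.
Tool frame: the origin (TCP) lies midway between the tips of the shut fingers; the grasp point (between the pads) lies 19 mm behind it; z points along the fingers, y is the line along which they close (so a half turn about z gives the same grasp; the last joint's range is limited). The gripper opens to 88 mm and grips with 3 to 60 N. Pads are 18 mm wide; open, the fingers measure 123 mm over their backs; the gripper's body (75 mm by 187 mm) begins 45 mm behind the grasp point.
Start: joints at [0.932, 0.313, 1.498, -0, 1.331, -0.223], TCP at [0.212, 0.48, 0.239] pointing down, gripper open.
Joint ranges: [-2.94, 2.94], [-0.97, 2.17], [0.19, 2.56], [-1.23, 4.37], [0.02, 3.11], [-2.88, 2.88]. Speed limits (rad/s): [2.39, 2.39, 3.01, 3.14, 3.14, 3.14].

## Interface

Orientations are given as a rotation vector (axis times angle).
In Python, from bench import get_state, viewer, ticket, look_for, regions_of gives the robot as it stands. The module is installed in compiled form; this text tells all that it offers.
- The arm moves only by the tool apply_moves, never from a script. Its argument "deltas" is a list of rows, each a list of 7 numbers: the turn, a rotation vector about the tool's x, y, z in rad, then the shift along the tool's x, y, z in m, then the finger opening in m, from 0 to 0.0881. A call has 1 to 12 rows; each row is the pose to reach, as a shift and turn from the pose commanded when the call began, along the tool's axes at that moment; what a row does not reach only later rows make up. A row lasts 1/12 s, in which the tool goes at most 41.7 mm and 7.16 degrees, less where a joint would pass 70% of its speed; a pose out of reach is approached as far as the arm can. A call with a gripper value outside its range is refused whole. The fingers move at their own pace and stop on an object; "newtons" is the grip in N (left out, the last holds). Time passes only in rows, so rows that repeat a pose let the fingers close. It gives the time, the measured TCP pose, the force, the opening and the grip force at its end, in the units of the state.
- get_state(): the state, without advancing time (a new reading comes with each control period).
- viewer.capture(name): name is "side" or "top" or "wrist"; returns a dict with "frame" (400x640x3 uint8, red, green, blue), "depth" (400x640 float32, m along the optical axis (not along the pixel's ray), 0 where there is no reading), "fx", "fy", "cx", "cy" (pixels), "R" (3x3) and "t" (3): a world point X has camera coordinates R X + t. Camera axes: x right, y down, z forward; pixel columns grow to the right and rows downward; lengths in m; the calibration is good to about 2 mm. The wrist camera is an equidistant fisheye: a pixel r from the principal point sees the ray r / f radians off the axis. A picture is of the moment at which its call begins.
- ticket.job_done(): hands the job in; it is judged then, once.
Trained networks look in the newest picture that a camera, given by its name, has taken for a name from the list of things; names that differ only in an ending like _2 or _b are one class to them, and where a whole thing is asked for, a point or a joint stands for the part that bears it (a point fixed in the world has none). Each returns a list of dicts, best first, with "conf" (0 to 1); they miss things now and then, are a little off and sometimes report something else, mostly with a low value. They report only what shows in the picture. A call takes as long as a camera call. They do not tell look-alikes from the thing itself.
- look_for(query, camera): "location" ([x, y, z] in m, in world coordinates, good to about 4 mm: the middle of the surface that is visible of it).
- regions_of(query, camera): "pixels" (400x640 bool, what is visible of it).
The state is a dict: "clock": time; "joints": joint angles; "qd": joint speeds; "effort": joint torques, N m; "ee_pos": TCP position; "tcp_rot": TCP orientation; "wrist_force": force on the tool from outside, world axes, zero at the start; "wrist_torque": the same for the moment, N m; "opening": finger opening in m; "gripper_force": force on a finger pad.
Only numpy, scipy, OpenCV 4.12 (cv2) and the standard library are available. Lean on these libraries where they do the work, as an engineer would, in place of code of your own. Each camera call takes 0.05 s, during which the arm holds its last target. There are 200 camera calls.

## Working session

There is one attempt and no reset: what is moved stays moved. The work goes in short steps, Python scripts to look and compute and a tool call to move; the robot and the scene stay as the last step left them, time stands still between calls to the robot, and variables do not carry over. Pictures are saved under pics/ and viewed, at most 10 in all, crops included, and the job is handed in when it is done.

Besides the shell and the picture viewer there is one more tool, called by a JSON object that holds its "fn" and its "kwargs". apply_moves: Moves the arm, as the interface text tells. Its arguments: {"type":"object","properties":{"deltas":{"type":"array","items":{"type":"array","items":{"type":"number"}}},"newtons":{"type":"number"}},"required":["deltas"]}

```bash
mkdir -p pics; cat > h.py <<'E'
import numpy as np, cv2
from bench import get_state, viewer, ticket, look_for, regions_of
def save(c,name,crop=None,s=1):
    f=c["frame"]
    if crop: f=f[crop[1]:crop[3],crop[0]:crop[2]]
    cv2.imwrite("pics/"+name,cv2.cvtColor(cv2.resize(f,None,fx=s,fy=s,interpolation=cv2.INTER_CUBIC),cv2.COLOR_RGB2BGR))
def world(c,mask):
    v,u=np.nonzero(mask&(c["depth"]>0)); z=c["depth"][v,u]
    p=np.stack([(u-c["cx"])/c["fx"]*z,(v-c["cy"])/c["fy"]*z,z],1)
    return (p-c["t"])@c["R"]
def pix(c,X):
    p=c["R"]@np.array(X)+c["t"]; return p[:2]/p[2]*[c["fx"],c["fy"]]+[c["cx"],c["cy"]]
E
python3 - <<'E'
from h import *
for n in ["top","side"]:
    c=viewer.capture(n); save(c,n+"0.png")
    for q in ["tweezers_grip","tip_left","tip_right","rest","gauge_yellow","yellow_marks","blue_marks","tape_roll","wooden_stamp","glue_pot","stamp_pad"]:
        print(n,q,[(np.round(d["location"],3).tolist(),round(d["conf"],2),np.round(pix(c,d["location"])).tolist()) for d in look_for(q,n)[:4]])
print(get_state())
E
```

```text
top tweezers_grip [([0.332, 0.156, 0.016], 0.7, [275.0, 274.0])]
top tip_left [([0.336, 0.2, 0.015], 0.62, [259.0, 273.0]), ([0.5, 0.02, 0.044], 0.6, [323.0, 210.0])]
top tip_right [([0.501, -0.007, 0.046], 0.5, [333.0, 209.0]), ([0.364, 0.182, 0.016], 0.42, [266.0, 262.0])]
top rest [([0.468, 0.002, 0.007], 0.76, [330.0, 223.0])]
top gauge_yellow [([0.523, -0.261, 0.027], 0.72, [424.0, 200.0])]
top yellow_marks [([0.52, -0.265, 0.026], 0.97, [426.0, 201.0])]
top blue_marks [([0.589, 0.215, 0.033], 0.6, [252.0, 181.0])]
top tape_roll [([0.706, -0.138, 0.023], 0.83, [377.0, 137.0])]
top wooden_stamp [([0.718, 0.114, 0.02], 0.6, [288.0, 136.0])]
top glue_pot [([0.717, 0.327, 0.073], 0.79, [208.0, 133.0]), ([0.713, -0.31, 0.022], 0.69, [437.0, 133.0])]
top stamp_pad [([0.712, -0.311, 0.019], 0.73, [437.0, 134.0])]
side tweezers_grip [([0.485, 0.0, 0.039], 0.55, [350.0, 194.0])]
side tip_left [([0.494, 0.022, 0.038], 0.76, [345.0, 201.0]), ([0.337, 0.208, 0.014], 0.67, [426.0, 283.0])]
side tip_right [([0.502, -0.014, 0.046], 0.89, [343.0, 187.0]), ([0.366, 0.185, 0.018], 0.58, [410.0, 2
[... 681 characters left out ...]
0.66, [268.0, 125.0])]
{'clock': 1.2, 'joints': array([ 9.31602013e-01,  3.12900988e-01,  1.49768959e+00,  8.05328193e-06,
        1.33098845e+00, -2.23392486e-01]), 'qd': array([-0.00089707,  0.00026255,  0.00182195,  0.00036799, -0.00106998,
        0.00093541]), 'effort': array([-1.83131509e-03, -4.02116811e+01, -2.52416718e+01,  6.94101700e-02,
        3.18917062e-02, -3.58333557e-05]), 'ee_pos': array([0.21207354, 0.48027439, 0.23872359]), 'tcp_rot': array([-6.48447702e-01, -3.07394065e+00, -2.45754002e-05]), 'wrist_force': array([-0.56414937,  0.16034565,  0.14423994]), 'wrist_torque': array([ 0.03151064, -0.00947135, -0.0606762 ]), 'gripper_force': 0.0, 'opening': 0.08811723282496445}
```

View pics/top0.png

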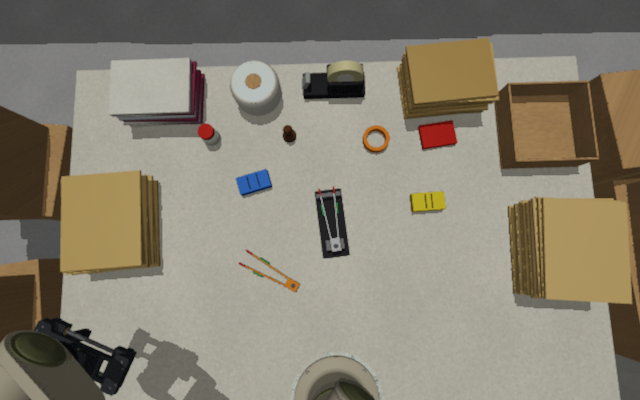

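View pics/side0.png

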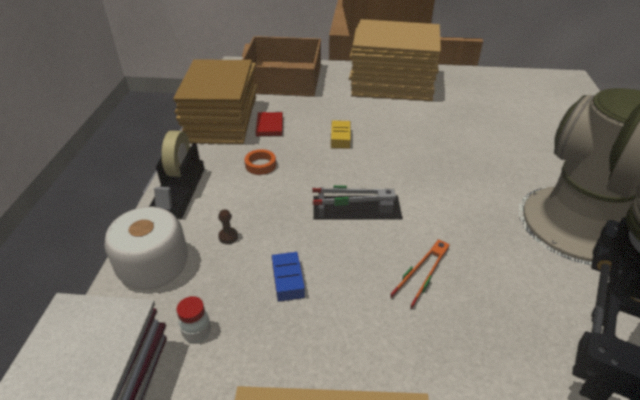

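The top view shows steel tweezers on the black rest at (332,222), tips near (326,190), and orange tweezers lying on the table at (270,270). The steel ones on the rest fit the description; the orange ones are the look-alike. The yellow gauge is at (428,201). Next I'll confirm this in a crop and measure poses.

```bash
python3 - <<'E'
from h import *
c=viewer.capture("top"); save(c,"crop1.png",(290,170,460,270),4.5)
def stats(n,m,c,zmin,zmax):
    P=world(c,m); P=P[(P[:,2]>zmin)&(P[:,2]<zmax)]
    if len(P)<4: print(n,len(P)); return
    r=cv2.minAreaRect((P[:,:2]*1000).astype(np.float32))
    print(n,len(P),P.mean(0).round(4),"rect",np.round(r[0],1),np.round(r[1],1),round(r[2],1),"z",np.median(P[:,2]).round(4))
for n in ["top","side"]:
    c=viewer.capture(n)
    for q in ["rest","gauge_yellow"]:
        R=regions_of(q,n)
        if R: stats(n+q,R[0]["pixels"],c,-.01,.06)
    hsv=cv2.cvtColor(c["frame"],cv2.COLOR_RGB2HSV); h,s,v=cv2.split(hsv)
    W=np.zeros((400,640,3)); vv,uu=np.mgrid[:400,:640]; z=c["depth"]
    W=((np.stack([(uu-c["cx"])/c["fx"]*z,(vv-c["cy"])/c["fy"]*z,z],-1)-c["t"])@c["R"])
    near=(abs(W[...,0]-.46)<.12)&(abs(W[...,1])<.07)
    for nm,m in [("green",(h>40)&(h<85)&(s>80)),("red",((h<8)|(h>172))&(s>110))]:
        m=(m&near).astype(np.uint8); k,l,st,ce=cv2.connectedComponentsWithStats(m)
        for i in range(1,k):
            if st[i,4]>3: stats(n+nm+str(ce[i].round()),l==i,c,.01,.08)
    m=(h>22)&(h<34)&(s>150)&(abs(W[...,0]-.52)<.08)&(abs(W[...,1]+.26)<.09)
    stats(n+"yellowtop",m,c,.024,.045)
E
```

```text
toprest 1418 [ 4.692e-01 -3.000e-04  1.150e-02] rect [469.8  -0.7] [190.2  75. ] 5.2 z 0.0081
topgauge_yellow 623 [ 0.5188 -0.2653  0.0305] rect [ 520.3 -268.2] [49.8 90.7] 2.6 z 0.0314
topgreen[337. 207.] 10 [ 0.5069 -0.0156  0.0518] rect [506.7 -15.4] [27.5  2.1] 6.1 z 0.0517
topgreen[322. 210.] 20 [0.5012 0.0246 0.0481] rect [502.3  24.7] [28.3  3.9] 12.1 z 0.0503
topred[333. 190.] 8 [ 0.5547 -0.0088  0.0434] rect [555.8  -9.6] [ 3.  13.6] 88.7 z 0.0451
topred[319. 192.] 10 [0.5507 0.0304 0.0423] rect [551.2  30.7] [14.3  4.6] 13.8 z 0.044
topyellowtop 564 [ 0.5185 -0.2677  0.0316] rect [ 519.  -268.4] [47.3 91.1] 2.4 z 0.0316
siderest 1689 [0.4681 0.0137 0.009 ] rect [469.2  -5.5] [191.2  88.3] 5.2 z 0.0058
sidegauge_yellow 530 [ 0.5217 -0.2558  0.0248] rect [ 524.1 -291.9] [ 49.4 146.1] 5.7 z 0.0287
sidegreen[341. 200.] 70 [0.5019 0.0246 0.0428] rect [502.8  24.1] [25.8  7. ] 13.9 z 0.0438
sidered[317. 190.] 16 [ 0.5563 -0.0074  0.0398] rect [556.3  -8.1] [12.9  5.7] 4.8 z 0.0403
sidered[317. 201.] 37 [0.5518 0.03   0.0391] rect [553.3  22.7] [14.9 23.5] 12.8 z 0.0401
sideyellowtop 278 [ 0.5209 -0.2639  0.0295] rect [ 521.2 -265.4] [44.4 86.2] 2.6 z 0.0296
```

View pics/crop1.png

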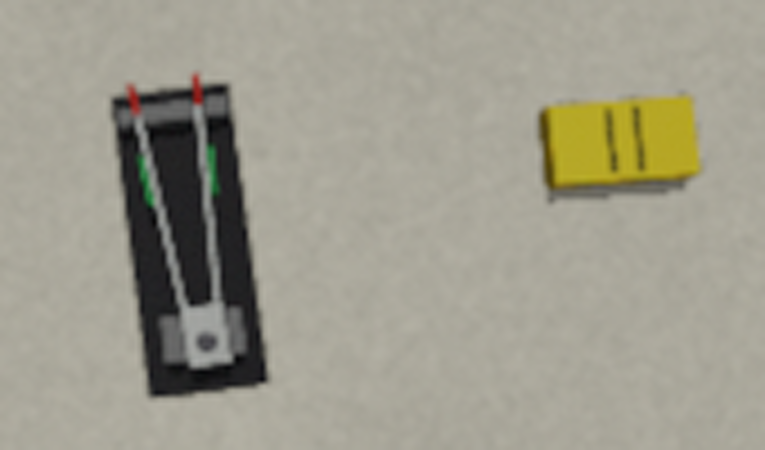

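```bash
cat >> h.py <<'E'
from scipy.spatial.transform import Rotation as Ro
def rot(yaw): # tool x axis opposite to heading yaw (deg), z down
    a=np.radians(yaw); y=np.array([-np.sin(a),np.cos(a),0]); z=np.array([0,0,-1.]); return Ro.from_matrix(np.stack([np.cross(y,z),y,z],1))
def go(pos,yaw):
    s=get_state(); R0=Ro.from_rotvec(s["tcp_rot"])
    print("turn",(R0.inv()*rot(yaw)).as_rotvec().round(4),"shift",R0.inv().apply(np.array(pos)-s["ee_pos"]).round(4),"clock",s["clock"])
E
python3 -c "
from h import *
go([.5045,.0035,.13],5.7)"
```

```text
turn [ 0.      0.     -0.5153] shift [-0.4601 -0.318   0.1087] clock 1.55
```

{"fn": "apply_moves", "kwargs": {"deltas": [[0,0,-0.017,-0.015,-0.01,0.003,0.088],[0,0,-0.05,-0.045,-0.031,0.01,0.088],[0,0,-0.085,-0.076,-0.052,0.017,0.088],[0,0,-0.12,-0.107,-0.073,0.024,0.088],[0,0,-0.155,-0.137,-0.094,0.031,0.088],[0,0,-0.19,-0.168,-0.116,0.038,0.088],[0,0,-0.224,-0.199,-0.137,0.045,0.088],[0,0,-0.258,-0.23,-0.158,0.053,0.088],[0,0,-0.292,-0.26,-0.18,0.06,0.088],[0,0,-0.326,-0.29,-0.201,0.067,0.088],[0,0,-0.36,-0.32,-0.222,0.074,0.088],[0,0,-0.394,-0.35,-0.243,0.081,0.088]]}}

```text
clock: 2.55
ee_pos: [0.4348, 0.1148, 0.1576]
tcp_rot: [0.032, 3.141, 0.0]
wrist_force: [0.4, 0.4, 0.4]
opening: 0.0881
gripper_force: 0.0
```

{"fn": "apply_moves", "kwargs": {"deltas": [[0,0,-0.034,-0.03,-0.021,0.007,0.088],[0,0,-0.068,-0.06,-0.042,0.014,0.088],[0,0,-0.1,-0.088,-0.06,0.021,0.088],[0,0,-0.115,-0.103,-0.07,0.025,0.088],[0,0,-0.121,-0.11,-0.075,0.028,0.088],[0,0,-0.121,-0.11,-0.075,0.028,0.088],[0,0,-0.121,-0.11,-0.075,0.028,0.088]]}}

```text
clock: 3.13
ee_pos: [0.5418, 0.0397, 0.1296]
tcp_rot: [0.155, -3.137, -0.0]
wrist_force: [-0.8, 0.3, 0.4]
opening: 0.0879
gripper_force: 0.0
```

```bash
python3 - <<'E'
from h import *
c=viewer.capture("wrist"); save(c,"w1.png")
print(get_state()["ee_pos"],get_state()["tcp_rot"])
h,s,v=cv2.split(cv2.cvtColor(c["frame"],cv2.COLOR_RGB2HSV))
vv,uu=np.mgrid[:400,:640]; x=(uu-c["cx"])/c["fx"]; y=(vv-c["cy"])/c["fy"]; r=np.hypot(x,y)+1e-9
k=np.tan(np.minimum(r,1.5))/r; z=c["depth"]
W=(np.stack([x*k*z,y*k*z,z],-1)-c["t"])@c["R"]
for nm,m in [("green",(h>40)&(h<85)&(s>80)),("red",((h<8)|(h>172))&(s>110))]:
    m=m&(z>0)&(abs(W[...,0]-.5)<.1)&(abs(W[...,1])<.06)&(W[...,2]>.02)
    n,l,st,ce=cv2.connectedComponentsWithStats(m.astype(np.uint8))
    for i in range(1,n):
        if st[i,4]>20:
            P=W[l==i]; P=P[P[:,2]>P[:,2].max()-.008]; q=cv2.minAreaRect((P[:,:2]*1000).astype(np.float32)); print(nm,ce[i].round(),st[i,4],P.mean(0).round(4),np.round(q[0],1),np.round(q[1],1),round(q[2],1))
go([.5045,.0035,.13],5.7)
E
```

```text
[0.54165074 0.04003068 0.12995621] [ 1.56221368e-01 -3.13734728e+00 -3.05167426e-04]
green [301. 150.] 260 [0.5024 0.0242 0.0479] [502.  24.] [29.8  4.5] 11.0
green [248. 153.] 249 [ 0.5076 -0.0152  0.0478] [507.6 -15.6] [30.3  4.5] 4.1
red [304. 213.] 130 [0.5511 0.0305 0.0431] [551.7  30.6] [19.4  4.3] 12.8
red [256. 214.] 145 [ 0.5567 -0.0079  0.0429] [557.1  -8. ] [19.   4.4] 2.4
turn [ 0.0002 -0.0003  0.    ] shift [ 0.0406 -0.0327 -0.    ] clock 3.1833
```

View pics/w1.png

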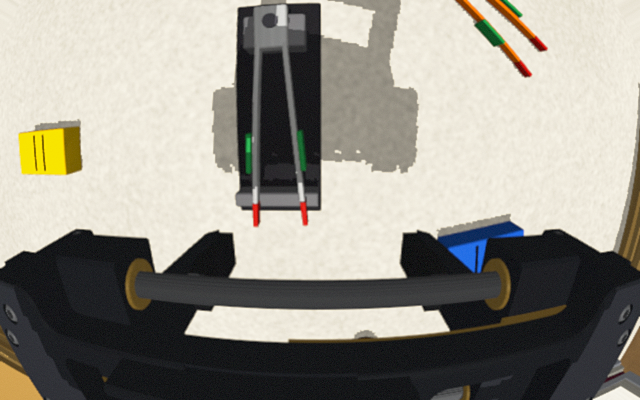

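The wrist view shows the steel tweezers on the rest: green pads at (248,153) and (301,150), red tips at (256,214) and (304,213). The axis yaw is about 7.6° and the grip point about (0.505, 0.004). The orange pair is upper right.

{"fn": "apply_moves", "kwargs": {"deltas": [[0,0,-0.01,0.013,-0.01,0,0.088],[0,0,-0.02,0.03,-0.024,0,0.088],[0,0,-0.031,0.0403,-0.0319,0,0.088],[0,0,-0.031,0.0403,-0.0319,0.01,0.088],[0,0,-0.031,0.0403,-0.0319,0.03,0.088],[0,0,-0.031,0.0403,-0.0319,0.05,0.088],[0,0,-0.031,0.0403,-0.0319,0.07,0.08],[0,0,-0.031,0.0403,-0.0319,0.085,0.08],[0,0,-0.031,0.0403,-0.0319,0.098,0.07],[0,0,-0.031,0.0403,-0.0319,0.107,0.065],[0,0,-0.031,0.0403,-0.0319,0.111,0.06],[0,0,-0.031,0.0403,-0.0319,0.111,0.055]], "newtons": 6}}

```text
clock: 4.18
ee_pos: [0.5052, 0.0041, 0.0182]
tcp_rot: [0.205, -3.134, -0.001]
wrist_force: [-0.1, 0.1, 0.3]
opening: 0.0562
gripper_force: 0.0
```

```bash
python3 - <<'E'
from h import *
c=viewer.capture("wrist"); save(c,"w2.png",(160,40,420,260),3)
go([.5048,.0043,.019],7.5); print(get_state()["ee_pos"],get_state()["opening"],get_state()["wrist_force"])
E
```

```text
turn [-0.      0.0001 -0.0004] shift [ 0.0007  0.0005 -0.0002] clock 4.2333
[0.50555431 0.00388438 0.01884801] 0.055076944051983316 [-0.46780484 -0.15727948 -0.55117039]
```

View pics/w2.png

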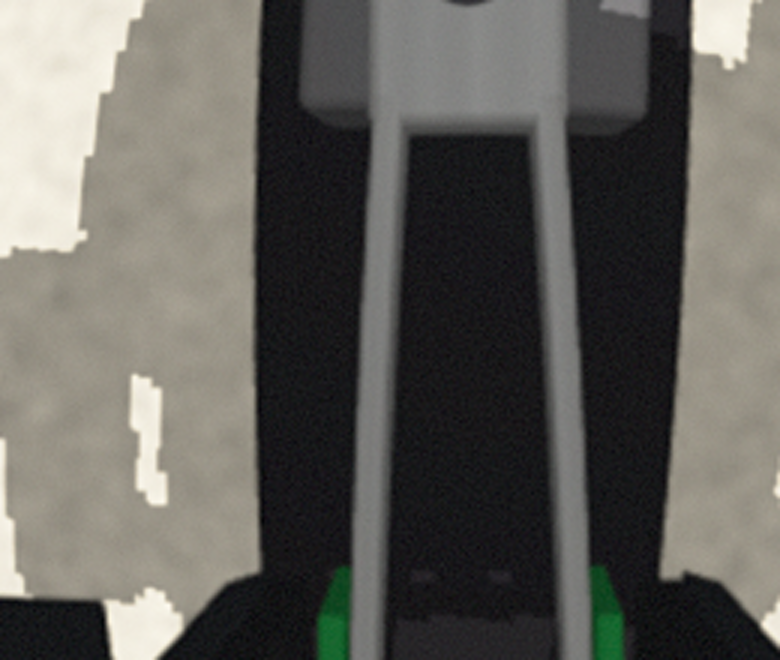

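The fingers straddle the green pads (crop at (335,610) and (605,610)), level with the arms. Closing lightly.

{"fn": "apply_moves", "kwargs": {"deltas": [[0,0,0,0,0,0,0.05],[0,0,0,0,0,0,0.047],[0,0,0,0,0,0,0.045],[0,0,0,0,0,0,0.043],[0,0,0,0,0,0,0.041],[0,0,0,0,0,0,0.04],[0,0,0,0,0,0,0.04],[0,0,0,0,0,0,0.04]], "newtons": 8}}

```text
clock: 4.9
ee_pos: [0.506, 0.0034, 0.0192]
tcp_rot: [-0.204, 3.134, -0.0]
wrist_force: [1.4, 0.1, 4.9]
opening: 0.0402
gripper_force: 8.0
```

{"fn": "apply_moves", "kwargs": {"deltas": [[0,0,0,0,0,0,0.04],[0,0,0,0,0,-0.002,0.04],[0,0,0,0,0,-0.006,0.04],[0,0,0,0,0,-0.01,0.04],[0,0,0,0,0,-0.012,0.04],[0,0,0,0,0,-0.012,0.04],[0,0,0,0,0,-0.012,0.04]]}}

```text
clock: 5.48
ee_pos: [0.5055, 0.0035, 0.0308]
tcp_rot: [-0.204, 3.135, -0.0]
wrist_force: [-0.6, 0.3, -1.8]
opening: 0.0401
gripper_force: 6.0
```

```bash
python3 - <<'E'
from h import *
s=get_state(); print(s["ee_pos"],s["tcp_rot"],s["opening"],s["gripper_force"],s["wrist_force"],s["wrist_torque"])
a=viewer.capture("side"); b=viewer.capture("wrist")
f=np.hstack([cv2.resize(a["frame"][140:240,280:440],(640,400)),])
g=cv2.resize(b["frame"],(640,400))[:, :]
cv2.imwrite("pics/l1.png",cv2.cvtColor(np.vstack([cv2.resize(a["frame"][160:235,290:430],(560,300),interpolation=2),cv2.resize(b["frame"][30:260,120:480],(560,300))]),cv2.COLOR_RGB2BGR))
E
```

```text
[0.50547354 0.0034575  0.03079676] [-2.04352588e-01  3.13485960e+00 -1.12931946e-04] 0.04005223628500719 5.956529869235965 [-0.56181833  0.28719182 -1.78890176] [-0.00908976 -0.03800028 -0.00626242]
```

View pics/l1.png

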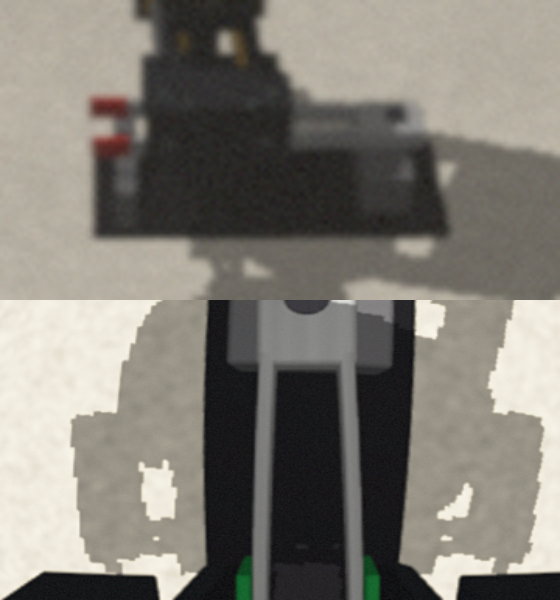

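Both views show the tweezers lifted level off the rest (tips at (110,125) in the upper crop), held at 6 N. Next: up, then across to the gauge.

```bash
python3 -c "
from h import *
go([.4596,-.2707,.070],2.6)"
```

```text
turn [ 0.0001 -0.0003  0.0848] shift [ 0.081  -0.2659 -0.0394] clock 5.5833
```

{"fn": "apply_moves", "kwargs": {"deltas": [[0,0,0,0,0,-0.005,0.04],[0,0,0,0,0,-0.018,0.04],[0,0,0,0,-0.005,-0.03,0.04],[0,0,0.005,0.004,-0.018,-0.039,0.04],[0,0,0.01,0.011,-0.035,-0.039,0.04],[0,0,0.017,0.018,-0.057,-0.039,0.04],[0,0,0.025,0.025,-0.08,-0.039,0.04],[0,0,0.033,0.032,-0.105,-0.039,0.04],[0,0,0.041,0.04,-0.13,-0.039,0.04],[0,0,0.049,0.047,-0.155,-0.039,0.04],[0,0,0.057,0.055,-0.18,-0.039,0.04],[0,0,0.064,0.062,-0.203,-0.039,0.04]]}}

```text
clock: 6.58
ee_pos: [0.47, -0.2073, 0.07]
tcp_rot: [-0.103, 3.14, -0.0]
wrist_force: [0.1, -0.4, -1.7]
opening: 0.0403
gripper_force: 6.0
```

```bash
python3 -c "
from h import *
go([.4596,-.2707,.070],2.6)"
```

```text
turn [-0.0001  0.0001  0.0201] shift [ 0.0145 -0.0626  0.    ] clock 6.5833
```

{"fn": "apply_moves", "kwargs": {"deltas": [[0,0,0.007,0.005,-0.02,0,0.04],[0,0,0.014,0.009,-0.038,0,0.04],[0,0,0.018,0.012,-0.052,0,0.04],[0,0,0.02,0.014,-0.06,0,0.04],[0,0,0.02,0.0145,-0.0626,0,0.04],[0,0,0.02,0.0145,-0.0626,0,0.04],[0,0,0.02,0.0145,-0.0626,0,0.04]]}}

```text
clock: 7.17
ee_pos: [0.4601, -0.2685, 0.0697]
tcp_rot: [0.074, -3.14, -0.001]
wrist_force: [0.3, -0.5, -1.6]
opening: 0.0404
gripper_force: 6.0
```

```bash
cat > m.py <<'E'
from h import *
import sys
def meas(name):
    c=viewer.capture(name)
    h,s,v=cv2.split(cv2.cvtColor(c["frame"],cv2.COLOR_RGB2HSV))
    vv,uu=np.mgrid[:400,:640]; x=(uu-c["cx"])/c["fx"]; y=(vv-c["cy"])/c["fy"]; z=c["depth"]; k=1
    if name=="wrist": r=np.hypot(x,y)+1e-9; k=np.tan(np.minimum(r,1.5))/r
    W=(np.stack([x*k*z,y*k*z,z],-1)-c["t"])@c["R"]
    near=(z>0)&(abs(W[...,0]-.5)<.12)&(abs(W[...,1]+.267)<.08)&(W[...,2]>.02)&(W[...,2]<.13)
    for nm,m in [("green",(h>40)&(h<85)&(s>80)),("red",((h<8)|(h>172))&(s>110)),("yellow",(h>22)&(h<34)&(s>130)&(W[...,2]>.024)&(W[...,2]<.037))]:
        n,l,st,ce=cv2.connectedComponentsWithStats((m&near).astype(np.uint8))
        for i in range(1,n):
            if st[i,4]>6:
                P=W[l==i]
                if nm!="yellow": P=P[P[:,2]>P[:,2].max()-.008]
                q=cv2.minAreaRect((P[:,:2]*1000).astype(np.float32)); print(name,nm,ce[i].round(),st[i,4],P.mean(0).round(4),np.round(q[0],1),np.round(q[1],1),round(q[2],1),"zmax",P[:,2].max().round(4))
    return c
if __name__=="__main__":
    s=get_state(); print(s["ee_pos"],s["opening"],s["gripper_force"],s["wrist_force"],s["wrist_torque"].round(3))
    a=meas("wrist"); b=meas("top"); d=meas("side")
    cv2.imwrite("pics/"+sys.argv[1],cv2.cvtColor(np.vstack([cv2.resize(a["frame"][30:260,120:480],(560,300)),np.hstack([cv2.resize(b["frame"][160:235,380:450],(280,300),interpolation=2),cv2.resize(d["frame"][90:165,305:375],(280,300),interpolation=2)])]),cv2.COLOR_RGB2BGR))
E
python3 m.py g1.png
```

```text
[ 0.46014224 -0.2685152   0.06967033] 0.04040153896374032 5.956503115739906 [ 0.30533087 -0.5334462  -1.63103635] [0.031 0.052 0.041]
wrist green [359. 255.] 520 [ 0.4513 -0.2509  0.0976] [ 452.9 -250.2] [21.3  5.1] 6.4 zmax 0.0998
wrist green [276. 255.] 525 [ 0.4531 -0.2856  0.0976] [ 454.6 -286.4] [ 5.5 20.6] 89.7 zmax 0.0999
wrist yellow [318. 273.] 600 [ 0.4976 -0.266   0.0284] [ 498.3 -266.1] [ 8.1 33.9] 2.4 zmax 0.0312
wrist yellow [269. 318.] 417 [ 0.5382 -0.3001  0.0293] [ 537.3 -301.7] [18.1 23. ] 0.7 zmax 0.0308
wrist yellow [361. 317.] 269 [ 0.5341 -0.2319  0.0293] [ 533.9 -231.5] [17.2 12.4] 8.8 zmax 0.0308
wrist yellow [318. 318.] 827 [ 0.5355 -0.2641  0.0293] [ 535.3 -264.1] [17.1 38.1] 1.7 zmax 0.0314
top red [427. 202.] 9 [ 0.5083 -0.2473  0.0958] [ 507.9 -247.3] [ 3.4 11. ] 82.1 zmax 0.0977
top yellow [422. 198.] 270 [ 0.5257 -0.2533  0.0316] [ 521.5 -258.5] [42.2 69.4] 2.6 zmax 0.0365
side red [346. 106.] 14 [ 0.5101 -0.2797  0.0914] [ 509.8 -279.6] [ 5.1 10.5] 84.7 zmax 0.096
side red [346. 113.] 13 [ 0.5087 -0.2473  0.0915] [ 509.3 -247.1] [ 2.2 12.1] 84.2 zmax 0.0938
side yellow [341. 130.] 295 [ 0.5206 -0.2644  0.0296] [ 520.5 -266.5] [45.1 87.7] 4.7 zmax 0.0342
```

View pics/g1.png

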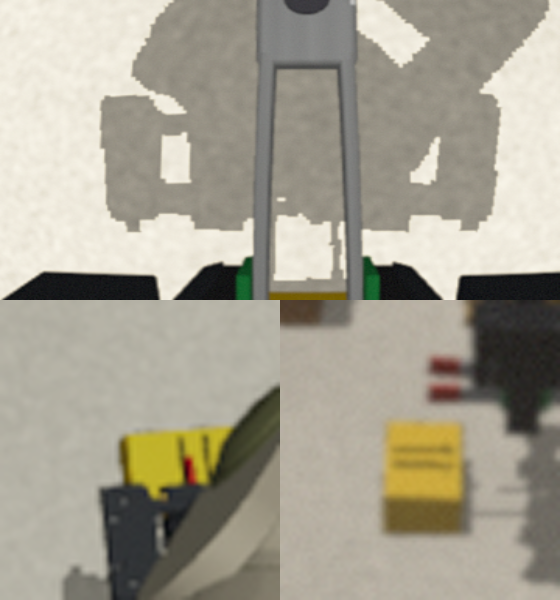

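The tweezers are level over the gauge. Side crop: tips at (445,365) and (445,393), lines at (420,450) and (420,463); the tips sit a few mm to the left (+y). Measuring the lines directly.

```bash
python3 - <<'E'
from h import *
for name in ["wrist","side","top"]:
    c=viewer.capture(name)
    vv,uu=np.mgrid[:400,:640]; x=(uu-c["cx"])/c["fx"]; y=(vv-c["cy"])/c["fy"]; z=c["depth"]; k=1
    if name=="wrist": r=np.hypot(x,y)+1e-9; k=np.tan(np.minimum(r,1.5))/r
    W=(np.stack([x*k*z,y*k*z,z],-1)-c["t"])@c["R"]
    v=c["frame"].max(2).astype(int)
    m=(abs(W[...,0]-.52)<.019)&(abs(W[...,1]+.267)<.02)&(abs(W[...,2]-.03)<.006)&(c["frame"][...,2]<200)
    P=W[m]; V=v[m]
    a=np.radians(2.6); g=(P[:,:2]-[.5195,-.268]); ly=-np.sin(a)*g[:,0]+np.cos(a)*g[:,1]
    b=np.arange(-.02,.021,.002); i=np.digitize(ly,b)
    print(name,m.sum(),[(round(1000*(b[j-1]+.001)),int(np.mean(V[i==j])),(i==j).sum()) for j in range(1,len(b)) if (i==j).any()])
E
```

```text
wrist 674 [(-15, 242, np.int64(31)), (-13, 231, np.int64(37)), (-11, 100, np.int64(38)), (-9, 164, np.int64(41)), (-7, 248, np.int64(40)), (-5, 246, np.int64(31)), (-3, 247, np.int64(39)), (-1, 247, np.int64(42)), (1, 247, np.int64(43)), (3, 247, np.int64(28)), (5, 194, np.int64(39)), (7, 76, np.int64(40)), (9, 245, np.int64(37)), (11, 247, np.int64(32)), (13, 247, np.int64(42)), (15, 247, np.int64(41)), (17, 245, np.int64(34)), (19, 245, np.int64(31))]
side 125 [(-19, 189, np.int64(5)), (-17, 187, np.int64(4)), (-15, 172, np.int64(6)), (-13, 162, np.int64(7)), (-11, 173, np.int64(4)), (-9, 173, np.int64(8)), (-7, 178, np.int64(7)), (-5, 185, np.int64(5)), (-3, 189, np.int64(9)), (-1, 186, np.int64(4)), (1, 174, np.int64(4)), (3, 168, np.int64(8)), (5, 166, np.int64(6)), (7, 166, np.int64(7)), (9, 171, np.int64(8)), (11, 181, np.int64(5)), (13, 183, np.int64(4)), (15, 195, np.int64(10)), (17, 199, np.int64(7)), (19, 200, np.int64(4))]
top 132 [(-19, 189, np.int64(2)), (-17, 191, np.int64(5)), (-15, 178, np.int64(3)), (-13, 157, np.int64(6)), (-11, 116, np.int64(7)), (-9, 158, np.int64(9)), (-7, 185, np.int64(8)), (-5, 189, np.int64(6)), (-3, 188, np.int64(8)), (-1, 184, np.int64(6)), (1, 185, np.int64(1)), (3, 169, np.int64(4)), (5, 127, np.int64(4)), (7, 144, np.int64(7)), (9, 163, np.int64(7)), (11, 188, np.int64(9)), (13, 192, np.int64(9)), (15, 190, np.int64(7)), (17, 190, np.int64(9)), (19, 192, np.int64(10))]
```

{"fn": "apply_moves", "kwargs": {"deltas": [[0,0,0,0.0006,-0.002,0,0.04],[0,0,0,0.0006,-0.0042,0.002,0.04],[0,0,0,0.0006,-0.0042,0.007,0.04],[0,0,0,0.0006,-0.0042,0.014,0.04],[0,0,0,0.0006,-0.0042,0.021,0.04],[0,0,0,0.0006,-0.0042,0.028,0.04],[0,0,0,0.0006,-0.0042,0.034,0.04],[0,0,0,0.0006,-0.0042,0.038,0.04],[0,0,0,0.0006,-0.0042,0.04,0.04],[0,0,0,0.0006,-0.0042,0.04,0.04],[0,0,0,0.0006,-0.0042,0.04,0.04]]}}

```text
clock: 8.38
ee_pos: [0.4597, -0.2735, 0.0298]
tcp_rot: [-0.073, 3.141, -0.0]
wrist_force: [-0.5, 0.4, -0.3]
opening: 0.0401
gripper_force: 6.0
```

{"fn": "apply_moves", "kwargs": {"deltas": [[0,0,0,0,0,0,0.039],[0,0,0,0,0,0,0.038],[0,0,0,0,0,0,0.037],[0,0,0,0,0,0,0.036],[0,0,0,0,0,0,0.035],[0,0,0,0,0,0,0.034],[0,0,0,0,0,0,0.033],[0,0,0,0,0,0,0.032],[0,0,0,0,0,0,0.032],[0,0,0,0,0,0,0.032]], "newtons": 12}}

```text
clock: 9.22
ee_pos: [0.4597, -0.2735, 0.0297]
tcp_rot: [-0.073, 3.141, -0.0]
wrist_force: [-0.5, 0.9, -1.1]
opening: 0.0321
gripper_force: 9.1
```

```bash
python3 m.py g2.png; python3 -c "
from h import *
go([.4597,-.2727,.029],2.6)"
```

```text
[ 0.45965873 -0.27349749  0.0297343 ] 0.03206421126298964 9.122355293948203 [-0.45945792  0.86673689 -1.11136147] [0.042 0.08  0.003]
wrist green [284. 255.] 535 [ 0.4523 -0.2873  0.0578] [ 454.  -287.8] [20.3  5.5] 3.5 zmax 0.0601
wrist green [351. 255.] 531 [ 0.4511 -0.259   0.0576] [ 453.2 -258.3] [21.6  5.2] 3.5 zmax 0.06
wrist red [335. 336.] 30 [ 0.4421 -0.2689  0.1197] [ 442.1 -268.9] [0. 0.] 0.0 zmax 0.1197
wrist red [300. 336.] 30 [ 0.4999 -0.2809  0.0529] [ 500.7 -280.1] [5.8 2.5] 45.9 zmax 0.0549
wrist yellow [276. 325.] 867 [ 0.5118 -0.295   0.0293] [ 510.8 -297. ] [22.6 24.1] 3.6 zmax 0.0311
wrist yellow [359. 325.] 857 [ 0.5095 -0.2459  0.0293] [ 508.2 -244.1] [23.9 23. ] 4.6 zmax 0.0312
wrist yellow [318. 324.] 795 [ 0.5089 -0.2703  0.0294] [ 509.4 -270.4] [22.8 17.7] 3.6 zmax 0.0317
top red [427. 204.] 9 [ 0.4921 -0.241   0.1195] [ 492.1 -241. ] [0. 0.] 0.0 zmax 0.1195
top yellow [421. 199.] 283 [ 0.5233 -0.2497  0.0316] [ 518.9 -257.9] [47.3 68.9] 3.2 zmax 0.0364
side red [346. 122.] 34 [ 0.5082 -0.2676  0.0511] [ 508.9 -268.4] [12.8 26.1] 2.8 zmax 0.0548
side yellow [340. 132.] 239 [ 0.5225 -0.2578  0.0293] [ 520.  -267.9] [45.5 93.3] 4.2 zmax 0.0333
turn [ 0.0001 -0.      0.0008] shift [-0.0001  0.0008  0.0007] clock 9.3667
```

View pics/g2.png

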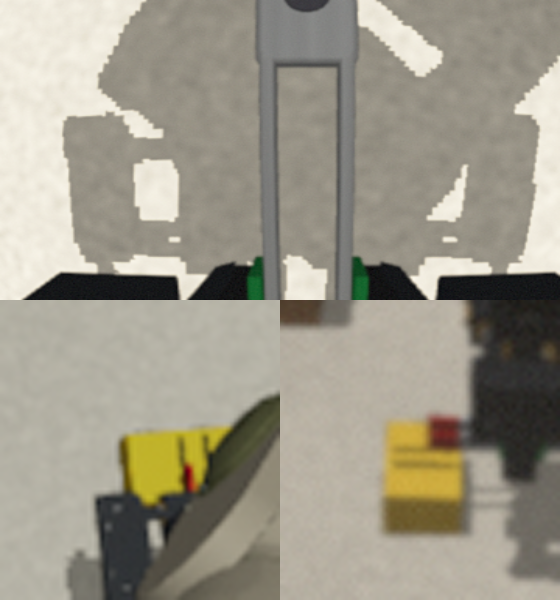

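{"fn": "apply_moves", "kwargs": {"deltas": [[0,0,0,0,0.0008,0,0.0316],[0,0,0,0,0.0008,0,0.0311],[0,0,0,0,0.0008,0,0.0311],[0,0,0,0,0.0008,0,0.0311]]}}

```text
clock: 9.7
ee_pos: [0.4596, -0.2727, 0.0297]
tcp_rot: [-0.073, 3.141, -0.0]
wrist_force: [0.0, 0.6, -1.3]
opening: 0.0312
gripper_force: 9.7
```

```bash
python3 - <<'E'
from h import *
s=get_state(); print(s["ee_pos"],s["opening"],s["gripper_force"])
c=viewer.capture("wrist"); np.save("now.npy",c["frame"]); print(c["fx"],c["cx"],c["cy"])
np.savez("nowc.npz",**{k:c[k] for k in ["R","t","depth","fx","fy","cx","cy"]})
now=cv2.cvtColor(c["frame"],cv2.COLOR_RGB2BGR)
a=cv2.imread("pics/w2.png")[0:660,180:600]; a=cv2.resize(a,(280,440))
b=cv2.resize(now[40:260,220:360],(280,440),interpolation=2)
d=cv2.resize(now[290:380,275:361],(240,251),interpolation=2)
e=np.zeros((440,240,3),np.uint8); e[:251]=d
cv2.imwrite("pics/cmp.png",np.hstack([a,b,e]))
E
```

```text
[ 0.45962383 -0.27268589  0.02973786] 0.03124224775966998 9.690515329129994
309.70691628693146 317.4565186342401 198.26195532385512
```

View pics/cmp.png

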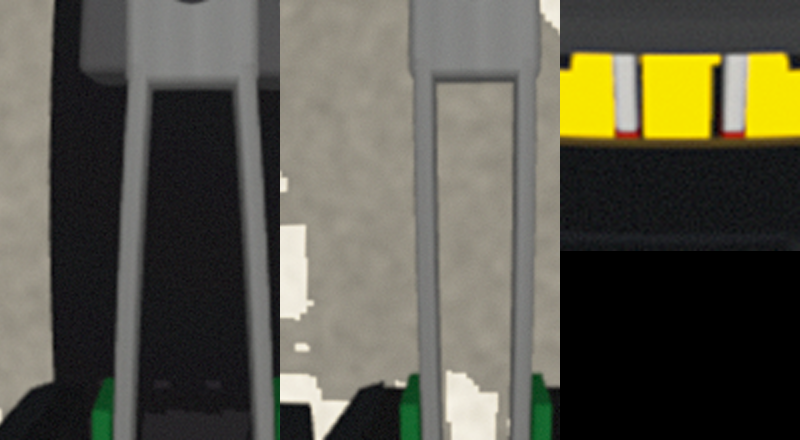

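The right-hand panel shows the light arms with red tips starting at (626,133) and (734,133), straddling the yellow gauge with the black lines beside their inner edges. Measuring the spacing there.

```bash
cat > gap.py <<'E'
from h import *
def gap():
    c=viewer.capture("wrist"); s=get_state(); f=c["frame"].astype(float)
    p=s["ee_pos"]; ax=-Ro.from_rotvec(s["tcp_rot"]).as_matrix()[:,0]; ay=np.array([-ax[1],ax[0],0])
    b=f[...,2]/255 # blue: arms light, yellow & black dark
    C=-c["R"].T@c["t"]; zt=p[2]+.025; out=[]
    def proj(u,v,zz):
        x=(u-c["cx"])/c["fx"]; y=(v-c["cy"])/c["fy"]; r=np.hypot(x,y); d=c["R"].T@np.array([x/r*np.sin(r),y/r*np.sin(r),np.cos(r)])
        X=C+d*(zz-C[2])/d[2]-p; return X@ax,X@ay
    for v in range(312,333,2):
        row=b[v,280:356]; m=.5*(row.max()+row.min()); e=[]
        for i in range(len(row)-1):
            if (row[i]-m)*(row[i+1]-m)<0: e.append(280+i+(m-row[i])/(row[i+1]-row[i]))
        if len(e)!=4: continue
        P=[proj(u,v,zt) for u in e]
        out.append([P[0][0]]+[q[1] for q in P])
    o=np.array(out)*1000; np.set_printoptions(suppress=True)
    print("opening",s["opening"],"F",s["gripper_force"],"clock",s["clock"],"tcp",p.round(4),"n",len(o))
    print(o[:: max(1,len(o)//4)].round(2)); sp=o[:,2]-o[:,3]; print("inner spacing",sp.round(2),"outer",(o[:,1]-o[:,4]).round(2)[:3]); k=np.polyfit(o[:,0],sp,1); print("mid",((o[:,2]+o[:,3])/2).mean(),"fit@60",np.polyval(k,60),"mean",sp.mean(),"slope",k[0])
gap()
E
python3 gap.py
```

```text
opening 0.03080327584246168 F 9.6908566262573 clock 9.8 tcp [ 0.4596 -0.2727  0.0297] n 10
[[ 22.22 -10.8   -6.66   8.14  12.4 ]
 [ 24.62 -10.77  -6.7    8.18  12.42]
 [ 27.08 -10.69  -6.69   8.23  12.31]
 [ 29.58 -10.68  -6.68   8.22  12.29]
 [ 33.44 -10.76  -6.66   8.3   12.23]]
inner spacing [-14.8  -14.8  -14.88 -14.89 -14.92 -14.89 -14.9  -14.94 -14.96 -14.98] outer [-23.2  -23.21 -23.19]
mid 0.7743445612666443 fit@60 -15.306622994203043 mean -14.895746322420766 slope -0.0128969641257996
```

{"fn": "apply_moves", "kwargs": {"deltas": [[0,0,0,0,-0.0006,0,0.0307],[0,0,0,0,-0.0006,0,0.0303],[0,0,0,0,-0.0006,0,0.0303],[0,0,0,0,-0.0006,0,0.0303],[0,0,0,0,-0.0006,0,0.0303]]}}

```text
clock: 10.22
ee_pos: [0.4596, -0.2733, 0.0297]
tcp_rot: [-0.073, 3.141, -0.0]
wrist_force: [-0.1, 0.7, -1.0]
opening: 0.0303
gripper_force: 10.2
```

```bash
python3 gap.py; python3 -c "
from h import *
for i in range(3): c=viewer.capture('side'); s=get_state(); print(s['opening'],s['gripper_force'])"
```

```text
opening 0.03001920856816828 F 10.182856600731611 clock 10.2667 tcp [ 0.4596 -0.2733  0.0297] n 11
[[ 22.18 -10.38  -6.15   7.66  11.89]
 [ 24.58 -10.23  -6.17   7.65  11.93]
 [ 27.03 -10.15  -6.19   7.66  11.88]
 [ 29.54 -10.12  -6.17   7.69  11.75]
 [ 32.09 -10.11  -6.14   7.69  11.76]
 [ 34.71 -10.19  -6.09   7.74  11.72]]
inner spacing [-13.81 -13.8  -13.82 -13.83 -13.85 -13.85 -13.86 -13.84 -13.83 -13.8
 -13.84] outer [-22.27 -22.16 -22.17]
mid 0.7650131681788661 fit@60 -13.877325937524638 mean -13.83063347328738 slope -0.0014750194768082213
0.030316578779713332 10.18284235149622
0.030231330507234238 10.182851627469063
0.030613279493100963 10.182668049819767
```

The gap reads about 13.9 mm at 10.2 N, roughly 12 mm above the gauge. Holding it.

{"fn": "apply_moves", "kwargs": {"deltas": [[0,0,0,0,0,0,0.0303],[0,0,0,0,0,0,0.0303],[0,0,0,0,0,0,0.0303],[0,0,0,0,0,0,0.0303],[0,0,0,0,0,0,0.0303],[0,0,0,0,0,0,0.0303],[0,0,0,0,0,0,0.0303],[0,0,0,0,0,0,0.0303],[0,0,0,0,0,0,0.0303],[0,0,0,0,0,0,0.0303],[0,0,0,0,0,0,0.0303],[0,0,0,0,0,0,0.0303]]}}

```text
clock: 11.42
ee_pos: [0.4596, -0.2733, 0.0297]
tcp_rot: [0.073, -3.141, -0.0]
wrist_force: [0.2, 0.5, -0.6]
opening: 0.0303
gripper_force: 10.2
```

{"fn": "apply_moves", "kwargs": {"deltas": [[0,0,0,0,0,0,0.0303],[0,0,0,0,0,0,0.0303],[0,0,0,0,0,0,0.0303],[0,0,0,0,0,0,0.0303],[0,0,0,0,0,0,0.0303],[0,0,0,0,0,0,0.0303],[0,0,0,0,0,0,0.0303],[0,0,0,0,0,0,0.0303],[0,0,0,0,0,0,0.0303],[0,0,0,0,0,0,0.0303],[0,0,0,0,0,0,0.0303],[0,0,0,0,0,0,0.0303]]}}

```text
clock: 12.42
ee_pos: [0.4596, -0.2733, 0.0297]
tcp_rot: [0.073, -3.141, 0.0]
wrist_force: [0.5, -0.2, -0.8]
opening: 0.0303
gripper_force: 10.2
```

{"fn": "apply_moves", "kwargs": {"deltas": [[0,0,0,0,0,0,0.0303],[0,0,0,0,0,0,0.0303],[0,0,0,0,0,0,0.0303],[0,0,0,0,0,0,0.0303],[0,0,0,0,0,0,0.0303],[0,0,0,0,0,0,0.0303],[0,0,0,0,0,0,0.0303],[0,0,0,0,0,0,0.0303],[0,0,0,0,0,0,0.0303]]}}

```text
clock: 13.17
ee_pos: [0.4596, -0.2733, 0.0297]
tcp_rot: [0.073, -3.141, 0.0]
wrist_force: [-0.3, 0.7, -0.5]
opening: 0.0304
gripper_force: 10.2
```

```bash
python3 gap.py; python3 m.py g3.png
```

```text
opening 0.030377140587271322 F 10.18288342282176 clock 13.2167 tcp [ 0.4596 -0.2733  0.0297] n 11
[[ 22.21 -10.41  -6.15   7.64  11.87]
 [ 24.61 -10.27  -6.18   7.65  11.92]
 [ 27.06 -10.17  -6.18   7.68  11.89]
 [ 29.57 -10.14  -6.2    7.71  11.74]
 [ 32.12 -10.1   -6.14   7.69  11.75]
 [ 34.74 -10.2   -6.11   7.71  11.7 ]]
inner spacing [-13.79 -13.81 -13.82 -13.85 -13.86 -13.83 -13.91 -13.84 -13.83 -13.81
 -13.82] outer [-22.28 -22.17 -22.2 ]
mid 0.7546153878067422 fit@60 -13.872858447825312 mean -13.834193619848838 slope -0.0012225535358592686
[ 0.45963494 -0.27330684  0.02971434] 0.030377140587271322 10.18288342282176 [ 0.59739253 -0.11217947 -1.22609726] [ 0.067 -0.058 -0.004]
wrist green [286. 255.] 531 [ 0.4524 -0.2864  0.0578] [ 453.6 -286.8] [19.5  5.5] 3.7 zmax 0.0602
wrist green [349. 255.] 535 [ 0.4512 -0.2597  0.0578] [ 452.2 -259.2] [19.7  5.3] 3.0 zmax 0.0604
wrist red [301. 338.] 18 [ 0.4429 -0.277   0.1192] [ 442.9 -277. ] [0. 0.] 0.0 zmax 0.1192
wrist red [335. 337.] 19 [ 0.4426 -0.2696  0.1191] [ 442.6 -269.6] [0. 0.] 0.0 zmax 0.1191
wrist yellow [278. 325.] 875 [ 0.5118 -0.2934  0.0293] [ 510.7 -295.3] [23.3 23.8] 2.8 zmax 0.0308
wrist yellow [357. 325.] 858 [ 0.5096 -0.2469  0.0293] [ 508.4 -245.2] [23.  22.7] 5.0 zmax 0.031
wrist yellow [317. 324.] 740 [ 0.509  -0.2704  0.0294] [ 509.2 -270.4] [22.9 15.4] 2.0 zmax 0.0312
top red [427. 204.] 11 [ 0.4919 -0.2404  0.1216] [ 491.9 -240.4] [0. 0.] 0.0 zmax 0.1216
top yellow [421. 199.] 283 [ 0.5231 -0.2496  0.0317] [ 518.6 -257.4] [47.  68.2] 3.0 zmax 0.0368
side red [346. 122.] 35 [ 0.5086 -0.2682  0.051 ] [ 509.  -269.2] [12.8 24.2] 3.0 zmax 0.055
side yellow [340. 132.] 244 [ 0.5226 -0.2572  0.0293] [ 519.9 -267.3] [45.7 88.8] 4.3 zmax 0.0327
```

View pics/g3.png

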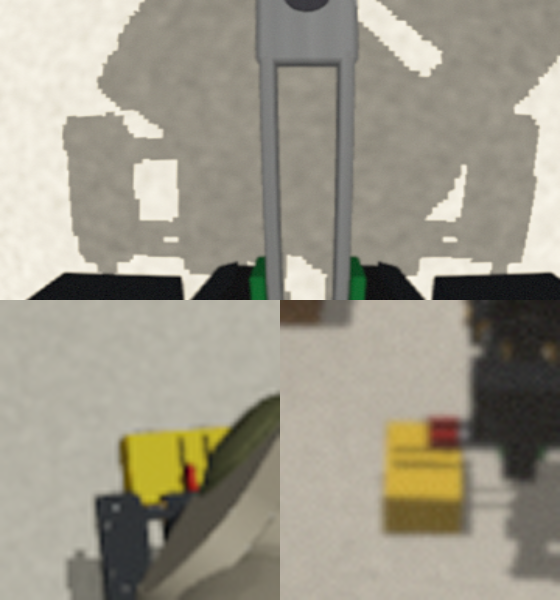

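The view is unchanged: tips level above the gauge (side crop (444,432)) with the gap steady. Handing in.

```bash
python3 -c "
from bench import ticket; print(ticket.job_done())"
```

```text
the job is handed in; nothing more can be done
None
```

The job is handed in: the steel tweezers are held level about 12 mm over the yellow gauge, with the tips at the black lines and a measured gap of about 13.9 mm at 10.2 N; the gap held steady for almost 3 s before hand-in.

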